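Load the vibratory lap with bottle bases

TASK

Load the vibratory lap: stand each of the four amber bottle bases inside the rubber bumper frame that has its shape and size, cut rim flat on the steel plate, as they stand now on the bench. Set the glass down gently, do not drop it, and leave the bead and the burr holder where they are.

Things in the scene. Friction and masses are not known exactly. Their poses are not given: they have to be found in the camera images.
- wide_round_base_mid (a point): cloudy amber glass bottle base (cut-off bottle foot), round, 62 mm across; 60 mm tall, 70 to 220 g, standing on the dusty iron bench (z = 0) with its cut rim down and the bottle's own foot up, walls upright, its centre at least 105 mm from that of any other base. The point is its centre, 30 mm above its rim; z up
- small_round_base_mid (a point): cloudy amber glass bottle base (cut-off bottle foot), round, 40 mm across, clearly the smallest; 60 mm tall, 70 to 220 g, standing on the dusty iron bench (z = 0) with its cut rim down and the bottle's own foot up, walls upright, its centre at least 105 mm from that of any other base. The point is its centre, 30 mm above its rim; z up
- square_base_mid (a point): cloudy amber glass bottle base (cut-off bottle foot), square, 52 by 52 mm with rounded corners (radius 9 mm); its x and y axes are square to its sides; 60 mm tall, 70 to 220 g, standing on the dusty iron bench (z = 0) with its cut rim down and the bottle's own foot up, walls upright, its centre at least 105 mm from that of any other base. The point is its centre, 30 mm above its rim; z up
- flask_base_mid (a point): cloudy amber glass bottle base (cut-off bottle foot), oblong, 78 mm along its x axis by 42 mm along its y axis, corners rounded (radius 11 mm), from a flat flask; 60 mm tall, 70 to 220 g, standing on the dusty iron bench (z = 0) with its cut rim down and the bottle's own foot up, walls upright, its centre at least 105 mm from that of any other base. The point is its centre, 30 mm above its rim; z up
- wide_round_frame: black rubber bumper frame fixed on the bare steel plate of the lap, round, 78 mm inside and 96 mm outside; wall 9 mm thick, 10 mm high, 8 mm of play all round the glass it belongs to. Origin at its centre at the level of the plate, which is 50 mm above the bench; z up. The pan's rim stands 16 mm above the plate, 235 mm from the plate's middle; the four frames stand two by two, about 130 mm apart
- small_round_frame: black rubber bumper frame fixed on the bare steel plate of the lap, round, 56 mm inside and 74 mm outside; wall 9 mm thick, 10 mm high, 8 mm of play all round the glass it belongs to. Origin at its centre at the level of the plate, which is 50 mm above the bench; z up. The pan's rim stands 16 mm above the plate, 235 mm from the plate's middle; the four frames stand two by two, about 130 mm apart
- square_frame: black rubber bumper frame fixed on the bare steel plate of the lap, square with rounded corners, 68 by 68 mm inside and 86 by 86 mm outside; x and y axes square to its sides; wall 9 mm thick, 10 mm high, 8 mm of play all round the glass it belongs to. Origin at its centre at the level of the plate, which is 50 mm above the bench; z up. The pan's rim stands 16 mm above the plate, 235 mm from the plate's middle; the four frames stand two by two, about 130 mm apart
- flask_frame: black rubber bumper frame fixed on the bare steel plate of the lap, oblong with rounded corners, 94 by 58 mm inside and 112 by 76 mm outside, long along its x axis; wall 9 mm thick, 10 mm high, 8 mm of play all round the glass it belongs to. Origin at its centre at the level of the plate, which is 50 mm above the bench; z up. The pan's rim stands 16 mm above the plate, 235 mm from the plate's middle; the four frames stand two by two, about 130 mm apart
- bead_mid (a point): azure glass bead lying on the bench, 20 mm across, 15 mm high, not part of the job; the point is its centre
- burr_holder_mid (a point): diamond burr holder on the bench: aluminium block 42 (x) by 75 (y) by 26 mm with a row of four upright burrs reaching 59 mm above the bench, not part of the job; the point is the centre of the block

How it is judged:
By the outcome, as a careful person would: the job done as asked, in the order asked, and still so for the second after the job is handed in, with the robot touching nothing.
It also fails if it takes over 112 s, if anything falls off the work surface, if the arm or the gripper's body presses on something with over 40 N, if the wrist force passes 120 N, or if a joint passes its speed limit or range.

ROBOT

A 6-joint arm with a two-finger parallel gripper is mounted at the origin on the work surface. World frame = base frame: x ahead of the robot, y to its left, z up, the work surface at z = 0. Lengths are in m, angles in rad, forces in N, time in s.
With the tool pointing down it reaches from about 0.4 to 0.925 m from the base axis. Payload 3.4 kg.
Tool frame: the origin (TCP) lies at the very end of the fingers, on their centre line; the grasp point (between the pads) lies 19 mm behind it; z points along the fingers, y is the direction in which the jaws open and shut (so a half turn about z gives the same grasp; the last joint's range is limited). The gripper opens to 85 mm and grips with 20 to 120 N. Pads are 22 mm wide; open, the fingers measure 114 mm over their backs; the gripper's body (76 mm by 85 mm) begins 54 mm behind the grasp point. The pads swing forward as they close: fully open they stand 13 mm farther back than shut.
Start: joints at [-1.321, 0.307, 1.506, -0, 1.328, -0.073], TCP at [0.182, -0.545, 0.231] pointing down, gripper open.
Joint ranges: [-3.12, 3.12], [-1.05, 2.28], [0.14, 2.33], [-1.42, 4.57], [0.1, 2.73], [-2.68, 2.68]. Speed limits (rad/s): [2.57, 2.57, 3.14, 3.14, 3.14, 3.14].

INTERFACE

Orientations are given as a unit quaternion [w, x, y, z].
In Python, from cell import * gives the robot as it stands.
- The arm moves only by the tool move_arm, never from a script. Its argument "commands" is a list of rows, each an object of numbers: "x", "y", "z": the shift along the tool's x, y, z in mm; "yaw": the turn about the tool's z in degrees. A call has 1 to 20 rows; each row is the pose to reach, as a shift and turn from the pose commanded when the call began, along the tool's axes at that moment; what a row does not reach only later rows make up. A row lasts 1/8 s, in which the tool goes at most 62.5 mm and 10.7 degrees, less where a joint would pass 70% of its speed; a pose out of reach is approached as far as the arm can. A call with a gripper value outside its range is refused whole. "gripper" is the gripper command: -1 is shut, 1 is fully open, values between are in proportion, set as the call begins (left out, the last holds). The fingers move at their own pace and stop on an object; "squeeze" is the grip in N (left out, the last holds). Time passes only in rows, so rows that repeat a pose let the fingers close. It gives the time, the measured TCP pose, the force and the opening at its end, in the units of the state.
- state(): the state, without advancing time (a new reading comes with each control period).
- camera(name): name is "scene" or "top" or "wrist"; returns the picture (480x640x3 uint8, blue, green, red); there is no depth.
- camera_model(name): a dict with "camera_matrix" (3x3 intrinsics, pixels), "k1" (the pictures are not rectified: a ray, as slopes to the right and down, at radius r is drawn at 1 + k1 r^2 times it, then the intrinsics apply), "T" (4x4, takes a point from camera to world coordinates). Camera axes: x right, y down, z forward; pixel columns grow to the right and rows downward; lengths in m; the calibration is good to about 2 mm. A picture is of the moment at which its call begins: read the wrist's pose just before it. camera_model takes no time and is no camera call; for the wrist camera it gives the pose at the moment of the call.
- sign_off(): hands the job in, once; it reports no verdict.
Trained networks look in the newest picture that a camera, given by its name, has taken for a name from the list of things; names that differ only in an ending like _2 or _b are one class to them, and where a whole thing is asked for, a point or a joint stands for the part that bears it (a point fixed in the world has none). Each returns a list of dicts, best first, with "conf" (0 to 1); they miss things now and then, are a little off and sometimes report something else, mostly with a low value. They report only what shows in the picture. A call takes as long as a camera call.
- regions_of(camera, label): "pixels" (480x640 bool, what is visible of it) and "at" ([column, row] in pixels, amid what is visible of it).
- pinpoint(camera, label): "at" ([column, row] in pixels: a listed point, or the origin of a listed thing).
The state is a dict: "t": time; "qpos": joint angles; "joint_vel": joint speeds; "joint_efforts": joint torques, N m; "ee_pos": TCP position; "tool_rot": TCP orientation; "wrist_force": force on the tool from outside, world axes, zero at the start; "ft_torque": the same for the moment, N m; "finger_gap": finger opening in m.
Only numpy, scipy, OpenCV 4.12 (cv2) and the standard library are available. Lean on these libraries where they do the work, as an engineer would, in place of code of your own. Each camera call takes 0.05 s, during which the arm holds its last target.

## Working session

There is one attempt and no reset: what is moved stays moved. The work goes in short steps, Python scripts to look and compute and a tool call to move; the robot and the scene stay as the last step left them, time stands still between calls to the robot, and variables do not carry over. Pictures are saved under pics/ and viewed, and the job is handed in when it is done.

Besides the shell and the picture viewer there is one more tool, called after "Call:" as name(argument=value, ...), one argument or row to a line, values as JSON. move_arm: Moves the arm, as the interface text tells. Its arguments: {"type":"object","properties":{"commands":{"type":"array","items":{"type":"object","properties":{"x":{"type":"number"},"y":{"type":"number"},"z":{"type":"number"},"yaw":{"type":"number"}}}},"gripper":{"type":"number"},"squeeze":{"type":"number"}},"required":["commands"]}

```bash
ls; mkdir -p pics
python3 - <<'E'
from cell import *
import cv2
print(state())
for n in ("scene","top","wrist"):
    im=camera(n); cv2.imwrite(f"pics/{n}0.png",im)
    m=camera_model(n); print(n,m)
E
```

```text
pics
{'t': 0.0, 'qpos': array([-1.32154693e+00,  3.07538989e-01,  1.50764053e+00,  1.92977293e-05,
        1.32839530e+00, -7.35067007e-02]), 'joint_vel': array([ 0.00022411, -0.00159859,  0.00039233,  0.0012241 , -0.00033031,
       -0.00021721]), 'joint_efforts': array([ 2.39250534e-03, -4.57545304e+01, -2.51915950e+01, -2.85479191e-04,
        1.33299187e-02, -1.19628314e-05]), 'ee_pos': array([ 0.18219127, -0.54465724,  0.23041291]), 'tool_rot': array([-9.88081547e-04,  9.87006686e-01,  1.60676130e-01, -7.76474742e-05]), 'wrist_force': array([ 0.35383012, -0.26394793, -0.96662025]), 'ft_torque': array([-0.00472629,  0.00402253,  0.01490104]), 'finger_gap': 0.08545717467151372}
scene {'camera_matrix': array([[469.52446969,   0.        , 325.64622159],
       [  0.        , 469.52446969, 240.40395313],
       [  0.        ,   0.        ,   1.        ]]), 'k1': 0.014438888932597267, 'T': array([[ 0.07074046,  0.66011923, -0.74782243,  1.2117539 ],
       [ 0.99747568, -0.05144982,  0.0489406 , -0.04711046],
       [-0.0061687 , -0.74939677, -0.66209246,  0.61347764],
       [ 0.    
[... 357 characters left out ...]
95748e-01,  2.74722719e-03,  9.77790923e-04,
        -5.78202769e-03],
       [-1.49713786e-03, -1.95941413e-01, -9.80614461e-01,
         9.19989216e-01],
       [ 0.00000000e+00,  0.00000000e+00,  0.00000000e+00,
         1.00000000e+00]])}
wrist {'camera_matrix': array([[392.82484415,   0.        , 320.32149067],
       [  0.        , 392.82484415, 240.71475748],
       [  0.        ,   0.        ,   1.        ]]), 'k1': -0.08659272342550828, 'T': array([[ 0.31823774, -0.89642353, -0.30846327,  0.2613228 ],
       [-0.9480076 , -0.30178211, -0.10104028, -0.51903017],
       [-0.00251382,  0.32458036, -0.94585478,  0.37340602],
       [ 0.        ,  0.        ,  0.        ,  1.        ]])}
```

View pics/scene0.png

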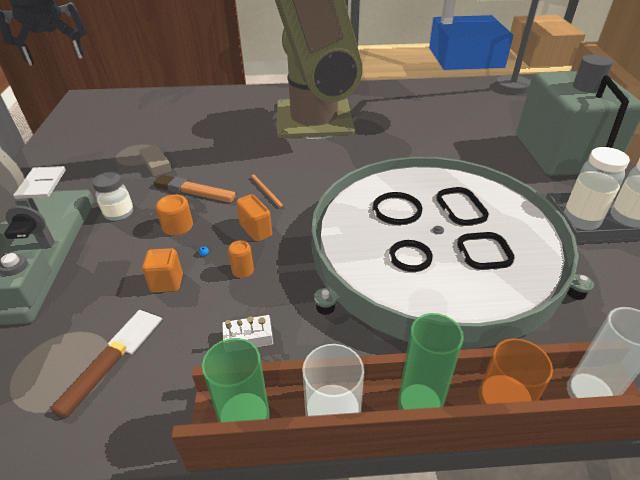

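View pics/top0.png

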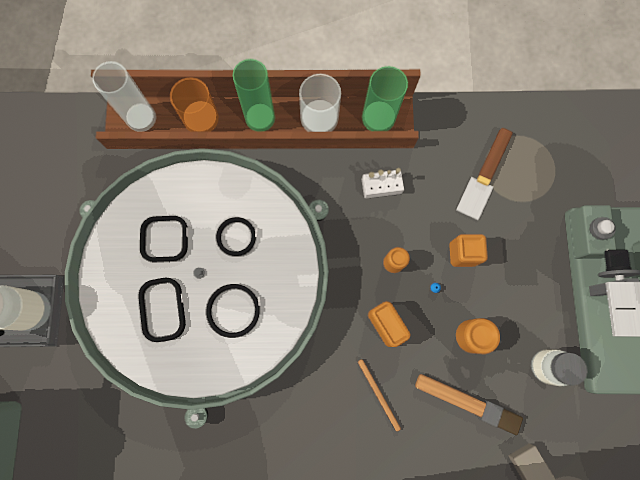

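View pics/wrist0.png

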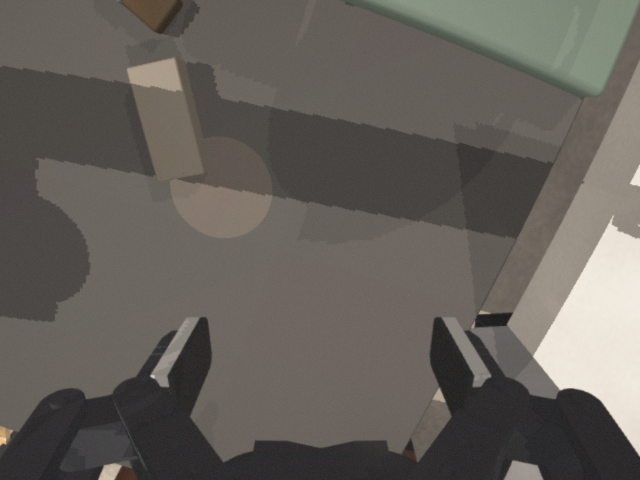

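The top view shows everything: bases at about (397,260) small, (468,250) square, (389,324) flask and (478,336) wide. The frames are at (163,239) square, (236,237) small, (162,310) flask and (233,311) wide.

```bash
cat > h.py <<'E'
from cell import *
import numpy as np, cv2
from scipy.optimize import minimize
def proj(m,P):
    T=m["T"];K=m["camera_matrix"];P=np.atleast_2d(P)
    c=(P-T[:3,3])@T[:3,:3]; s=c[:,:2]/c[:,2:]
    f=1+m["k1"]*(s**2).sum(1,keepdims=True); s=s*f
    return np.c_[s[:,0]*K[0,0]+K[0,2], s[:,1]*K[1,1]+K[1,2]]
def unproj(m,uv,z):
    T=m["T"];K=m["camera_matrix"];uv=np.atleast_2d(np.asarray(uv,float))
    d=np.c_[(uv[:,0]-K[0,2])/K[0,0],(uv[:,1]-K[1,2])/K[1,1]]; s=d.copy()
    for _ in range(10): s=d/(1+m["k1"]*(s**2).sum(1,keepdims=True))
    r=np.c_[s,np.ones(len(s))]@T[:3,:3].T
    k=(z-T[2,3])/r[:,2]
    return T[:3,3]+r*k[:,None]
def rrect(a,b,r,n=10):
    p=[]
    for sx,sy,t0 in ((1,1,0),(-1,1,90),(-1,-1,180),(1,-1,270)):
        t=np.radians(t0+np.linspace(0,90,n))
        p.append(np.c_[sx*(a/2-r)+r*np.cos(t),sy*(b/2-r)+r*np.sin(t)])
    return np.vstack(p)
SH={"wide_round":(.062,.062,.031),"small_round":(.040,.040,.020),"square":(.052,.052,.009),"flask":(.078,.042,.011)}
def sil(m,name,x,y,yaw,z0=0.,z1=.06):
    o=rrect(*SH[name]);c,s=np.cos(yaw),np.sin(yaw)
    o=o@np.array([[c,s],[-s,c]])+[x,y]
    P=np.vstack([np.c_[o,np.full(len(o),z0)],np.c_[o,np.full(len(o),z1)]])
    return cv2.convexHull(proj(m,P).astype(np.float32))
def poly(h):
    im=np.zeros((480,640),np.uint8); cv2.fillPoly(im,[np.round(h*16).astype(np.int32)],255,cv2.LINE_AA,4); return im/255.
def fit(obs,name,x0,z0=0.):
    # obs: list of (model,mask)
    def cost(p):
        e=0
        for m,k in obs: e+=np.abs(poly(sil(m,name,p[0],p[1],p[2]/10,z0,z0+.06))-k).sum()/k.sum()
        return e
    best=None
    for dy in ([0] if name.endswith("round") else np.radians([0,20,40,60,80,100,120,140,160])):
        r=minimize(cost,[x0[0],x0[1],dy*10],method="Nelder-Mead",options=dict(initial_simplex=np.array([x0[0],x0[1],dy*10])+np.array([[0,0,0],[.01,0,0],[0,.01,0],[0,0,2.]]),xatol=1e-4,fatol=1e-4))
        if best is None or r.fun<best.fun: best=r
    return best.x[0],best.x[1],np.degrees(best.x[2]/10),best.fun
E
cat > m1.py <<'E'
from h import *
M={n:camera_model(n) for n in("top","scene")}
IM={n:camera(n) for n in M}
for b in SH:
    obs=[];x0=None
    for n in M:
        R=regions_of(n,b+"_base_mid"); 
        if not R: print(b,n,"none"); continue
        k=R[0]["pixels"]; print(b,n,[ (round(r["conf"],2),np.round(r["at"]).tolist(),int(r["pixels"].sum())) for r in R[:3]])
        np.save(f"mask_{b}_{n}.npy",k)
        o=(M[n],k.astype(float)); w=unproj(M[n],R[0]["at"],.04)[0]
        if x0 is None:x0=w
        print("  single",n,np.round(fit([o],b,w),4)); obs.append(o)
    print("  both",np.round(fit(obs,b,x0),4))
for f in SH:
    for n in M:
        R=regions_of(n,f+"_frame"); P=pinpoint(n,f+"_frame")
        for p in P[:2]: print(f,n,"pin",round(p["conf"],2),np.round(unproj(M[n],p["at"],.05)[0],4))
        if R:
            k=R[0]["pixels"].astype(np.uint8); np.save(f"mask_{f}_frame_{n}.npy",k)
            c,_=cv2.findContours(k,cv2.RETR_EXTERNAL,cv2.CHAIN_APPROX_NONE)
            c=max(c,key=cv2.contourArea)[:,0]; w=unproj(M[n],c,.06)[:,:2]
            r=cv2.minAreaRect((w*1000).astype(np.float32)); print("   rect",n,round(R[0]["conf"],2),np.round(r[0],1),np.round(r[1],1),round(r[2],1))
for q,z in(("bead_mid",.0075),("burr_holder_mid",.013)):
    for n in M:
        for p in pinpoint(n,q)[:1]: print(q,n,round(p["conf"],2),np.round(unproj(M[n],p["at"],z)[0],4))
print(state()["t"])
E
python3 m1.py
```

```text
wide_round top [(0.67, [474.0, 336.0], 1241)]
  single top [ 0.4498 -0.303   5.3736  0.1406]
wide_round scene [(0.58, [172.0, 212.0], 1207)]
  single scene [ 0.4519 -0.3009 14.0327  0.1054]
  both [ 0.449  -0.3018  5.2102  0.2449]
small_round top [(0.8, [397.0, 260.0], 476)]
  single top [ 0.5868 -0.1608 -0.2952  0.1868]
small_round scene [(0.65, [240.0, 259.0], 771)]
  single scene [ 0.5889 -0.1598  1.2422  0.15  ]
  both [ 0.5876 -0.1608  5.6692  0.3396]
square top [(0.89, [467.0, 252.0], 1095), (0.47, [392.0, 319.0], 1077)]
  single top [ 0.6051 -0.2945 92.022   0.1214]
square scene [(0.97, [161.0, 266.0], 1418)]
  single scene [ 6.047000e-01 -2.957000e-01  1.891517e+02  1.385000e-01]
  both [ 0.6052 -0.2954 98.1512  0.2683]
flask top [(0.77, [395.0, 320.0], 1159)]
  single top [ 0.47   -0.1433 31.1701  0.1092]
flask scene [(0.6, [253.0, 216.0], 1176)]
  single scene [ 0.47   -0.142  26.6459  0.1175]
  both [ 0.4697 -0.1427 28.7436  0.2409]
   rect top 0.66 [493.2 137.1] [93.9 93.2] 71.5
wide_round scene pin 0.69 [0.4847 0.1424 0.05  ]
   rect scene 0.74 [501.2 138.3] [ 95.1 101.2] 85.4
small_round top pin 0.61 [0.6283 0.1322 0.05  ]
   rect top 0.87 [627.7 135.2] [71.9 72.3] 46.2
small_round scene pin 0.73 [0.6251 0.1349 0.05  ]
   rect scene 0.81 [634.3 136. ] [72.3 81.8] 80.2
   rect top 0.93 [623.5 266. ] [87.9 85.9] 89.9
square scene pin 0.84 [0.6349 0.2681 0.05  ]
   rect scene 0.87 [631.7 267.1] [92.8 92.9] 4.3
flask top pin 0.46 [ 0.7284 -0.1406  0.05  ]
   rect top 0.64 [496.2 261.8] [111.6  77.7] 10.0
flask scene pin 0.67 [0.4941 0.2645 0.05  ]
   rect scene 0.59 [504.4 261.8] [119.8  80.8] 8.4
bead_mid top 0.42 [ 0.5392 -0.2429  0.0075]
bead_mid scene 0.53 [ 0.5454 -0.2382  0.0075]
burr_holder_mid top 0.59 [ 0.7496 -0.1478  0.013 ]
burr_holder_mid scene 0.63 [ 0.7419 -0.1449  0.013 ]
1.65
```

```bash
cat > m2.py <<'E'
from h import *
M={n:camera_model(n) for n in("top","scene")}
IM={n:camera(n) for n in M}
X0={"wide_round":(.45,-.302),"small_round":(.588,-.160),"square":(.605,-.295),"flask":(.47,-.1425)}
F0={"wide_round":(.493,.138),"small_round":(.628,.135),"square":(.626,.266),"flask":(.497,.262)}
vis={n:IM[n].copy() for n in M}
def pick(mask,uv):
    n,l,st,c=cv2.connectedComponentsWithStats(mask.astype(np.uint8))
    i=min([i for i in range(1,n) if st[i,4]>100],key=lambda i:np.hypot(*(c[i]-uv)))
    return l==i
for b in SH:
    obs=[]
    for n in M:
        hsv=cv2.cvtColor(IM[n],cv2.COLOR_BGR2HSV)
        om=(hsv[...,0]>4)&(hsv[...,0]<24)&(hsv[...,1]>165)&(hsv[...,2]>60)
        k=pick(om,proj(M[n],[*X0[b],.03])[0]); obs.append((M[n],k.astype(float)))
        print(b,n,k.sum(),np.round(fit(obs[-1:],b,X0[b]),4))
    r=fit(obs,b,X0[b]); print("   both",np.round(r,4))
    for n in M: cv2.polylines(vis[n],[np.round(sil(M[n],b,r[0],r[1],np.radians(r[2]))).astype(int)],True,(255,0,0),1)
FS={"wide_round":(.096,.096,.048),"small_round":(.074,.074,.037),"square":(.086,.086,.018),"flask":(.112,.076,.020)}
SB=dict(SH); 
for f in FS:
    SH[f]=FS[f]; obs=[]
    import h
    def fitf(obs):
        def cost(p): return sum(np.abs(poly(sil(m,f,p[0],p[1],p[2]/10,.05,.06))-k).sum()/k.sum() for m,k in obs)
        best=None
        for dy in ([0] if f.endswith("round") else np.radians([-30,0,30,60])):
            s=np.array([*F0[f],dy*10]); r=minimize(cost,s,method="Nelder-Mead",options=dict(initial_simplex=s+np.array([[0,0,0],[.008,0,0],[0,.008,0],[0,0,2.]]),xatol=1e-4,fatol=1e-4))
            if best is None or r.fun<best.fun: best=r
        return best.x[0],best.x[1],np.degrees(best.x[2]/10),best.fun
    for n in M:
        d=IM[n].max(2)<60
        k=pick(d,proj(M[n],[*F0[f],.055])[0]).astype(np.uint8)
        c,_=cv2.findContours(k,cv2.RETR_EXTERNAL,cv2.CHAIN_APPROX_NONE); k=np.zeros_like(k); cv2.drawContours(k,[max(c,key=cv2.contourArea)],-1,1,-1)
        obs.append((M[n],k.astype(float))); print(f,"frame",n,np.round(fitf(obs[-1:]),4))
    r=fitf(obs); print("   both",np.round(r,4))
    for n in M: cv2.polylines(vis[n],[np.round(sil(M[n],f,r[0],r[1],np.radians(r[2]),.05,.06)).astype(int)],True,(0,0,255),1)
cv2.imwrite("pics/vis.png",np.vstack([vis["top"][180:400,60:540],vis["scene"][150:330,120:600]]))
E
python3 m2.py
```

```text
wide_round top 1242 [ 0.4498 -0.3011  5.4183  0.1389]
wide_round scene 1144 [ 0.4484 -0.3011 14.7102  0.159 ]
   both [ 0.4492 -0.3019  8.7929  0.2977]
small_round top 469 [ 0.5875 -0.1611  5.2192  0.1973]
small_round scene 738 [ 0.5901 -0.1601 -3.8148  0.2013]
   both [ 0.5875 -0.1615 14.9213  0.4019]
square top 1044 [ 0.6051 -0.2961 99.5498  0.164 ]
square scene 1427 [ 0.6073 -0.2948 98.3559  0.1323]
   both [ 0.6046 -0.2958  8.0017  0.3042]
flask top 1134 [ 0.4701 -0.1425 31.1133  0.1326]
flask scene 1142 [ 0.4722 -0.1416 25.5868  0.1382]
   both [ 0.4693 -0.1425 26.3405  0.282 ]
wide_round frame top [0.4945 0.1371 4.8099 0.0951]
wide_round frame scene [ 0.4932  0.1387 12.5991  0.1645]
   both [0.4942 0.1375 5.2788 0.2675]
small_round frame top [0.6293 0.1368 3.3251 0.1441]
small_round frame scene [0.6272 0.1381 0.8554 0.1677]
   both [ 0.6279  0.1368 -3.2857  0.3219]
square frame top [0.6253 0.2667 6.5442 0.1626]
square frame scene [ 0.6246  0.2697 -4.3457  0.2041]
   both [0.6252 0.267  6.0068 0.3764]
flask frame top [ 0.4971  0.2637 11.1646  0.1439]
flask frame scene [0.4945 0.2655 4.2961 0.2172]
   both [ 0.4939  0.2649 10.1863  0.3744]
```

View pics/vis.png

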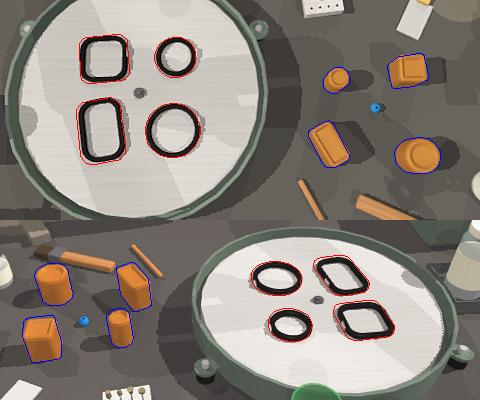

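```bash
cat >> h.py <<'E'
def poly(h):
    im=np.zeros((1920,2560),np.uint8); cv2.fillPoly(im,[np.round((h+.5)*4-.5).astype(np.int32)],255); return cv2.resize(im,(640,480),interpolation=cv2.INTER_AREA)/255.
E
python3 m2.py; python3 -c "
from cell import *;print(state()['t'])"
```

```text
wide_round top 1239 [ 0.4496 -0.302  11.1174  0.0883]
wide_round scene 1144 [ 0.4484 -0.3015  1.8565  0.1009]
   both [ 0.4488 -0.3014  0.7884  0.1922]
small_round top 469 [ 0.5883 -0.1626 12.0174  0.1237]
small_round scene 740 [ 0.5889 -0.1605  0.0164  0.1213]
   both [ 0.5874 -0.161  -2.8169  0.2505]
square top 1045 [ 0.6053 -0.2963  6.4756  0.1096]
square scene 1432 [ 6.080000e-01 -2.946000e-01  1.833234e+02  9.710000e-02]
   both [ 0.6059 -0.2956 93.5146  0.2114]
flask top 1134 [ 0.4696 -0.143  30.6152  0.0727]
flask scene 1140 [ 4.701000e-01 -1.417000e-01  2.085622e+02  9.810000e-02]
   both [ 0.4693 -0.1424 30.1248  0.1844]
wide_round frame top [0.4936 0.137  0.1433 0.0587]
wide_round frame scene [0.4938 0.1392 6.1099 0.1127]
   both [0.4941 0.1383 2.2556 0.1809]
small_round frame top [0.6292 0.1356 3.1952 0.0909]
small_round frame scene [0.6289 0.1379 2.7232 0.1165]
   both [ 0.6296  0.1367 -1.5616  0.217 ]
square frame top [0.6252 0.2679 4.8956 0.1209]
square frame scene [ 0.6252  0.2695 -2.0603  0.1591]
   both [0.6256 0.2682 2.256  0.2842]
flask frame top [0.4963 0.2631 9.2694 0.1026]
flask frame scene [0.495  0.2658 5.1388 0.1665]
   both [0.4956 0.2638 7.9566 0.2796]
1.85
```

Run:
```python
import cv2
t=cv2.imread("pics/top0.png");s=cv2.imread("pics/scene0.png")
cv2.imwrite("pics/zt.png",cv2.resize(t[215:365,350:510],None,fx=4,fy=4,interpolation=cv2.INTER_CUBIC))
```

```text
(no output)
```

View pics/zt.png

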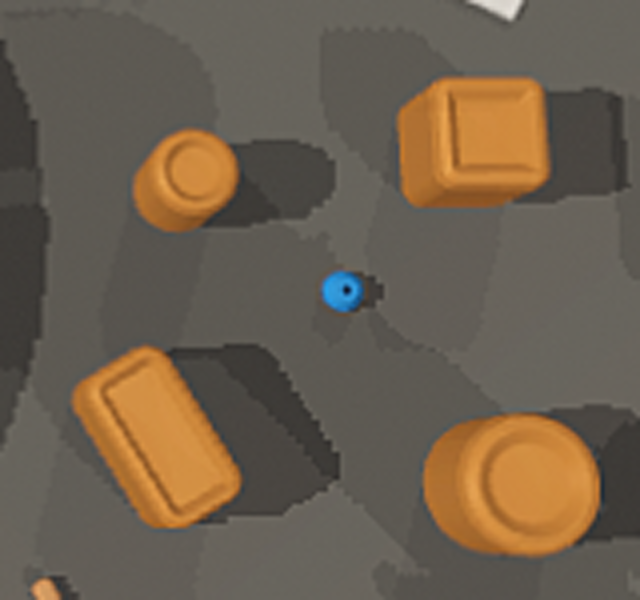

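```bash
cat > go.py <<'E'
import sys
from h import *
from scipy.spatial.transform import Rotation as R
x,y,z,psi=map(float,sys.argv[1:5])
s=state(); q=s["tool_rot"]; Rt=R.from_quat([q[1],q[2],q[3],q[0]]).as_matrix()
d=Rt.T@(np.array([x,y,z])-s["ee_pos"])*1000
cur=np.degrees(np.arctan2(Rt[1,0],Rt[0,0]))
yw=-((psi-cur+180)%360-180)
print("t",round(s["t"],2),"pos",np.round(s["ee_pos"],4),"psi",round(cur,2),"gap",round(s["finger_gap"],4),"F",np.round(s["wrist_force"],1),"tilt",np.round(Rt[:2,2],4))
print("move x,y,z mm",np.round(d,1),"yaw",round(yw,1),"rows>=",int(max(np.ceil(np.linalg.norm(d)/62.5),np.ceil(abs(yw)/10.7))),"q6",round(s["qpos"][5],2))
E
python3 go.py .606 -.2955 .16 5
```

```text
t 1.85 pos [ 0.1824 -0.5453  0.2313] psi 18.49 gap 0.0855 F [ 0.7  0.1 -0.3] tilt [ 0. -0.]
move x,y,z mm [ 481.  -102.6   71.3] yaw 13.5 rows>= 8 q6 -0.07
```

Call:
move_arm(
  commands=[
    {"x": 60, "y": -13, "z": 9, "yaw": 2},
    {"x": 120, "y": -26, "z": 18, "yaw": 4},
    {"x": 180, "y": -38, "z": 27, "yaw": 6},
    {"x": 240, "y": -51, "z": 36, "yaw": 8},
    {"x": 300, "y": -64, "z": 45, "yaw": 10},
    {"x": 360, "y": -77, "z": 54, "yaw": 11},
    {"x": 420, "y": -90, "z": 62, "yaw": 12},
    {"x": 465, "y": -99, "z": 68, "yaw": 13},
    {"x": 481, "y": -103, "z": 71, "yaw": 13.5},
    {"x": 481, "y": -103, "z": 71, "yaw": 13.5},
    {"x": 481, "y": -103, "z": 71, "yaw": 13.5},
    {"x": 481, "y": -103, "z": 71, "yaw": 13.5},
  ],
  gripper=1,
  squeeze=40,
)

```text
t: 3.35
ee_pos: [0.6046, -0.2963, 0.1608]
tool_rot: [0.0, 0.999, 0.043, -0.0]
wrist_force: [0.5, -0.2, -0.3]
finger_gap: 0.0858
```

```bash
python3 go.py .606 -.2955 .025 5; python3 -c "
from cell import *;import cv2
cv2.imwrite('pics/w1.png',camera('wrist'))"
```

```text
t 3.35 pos [ 0.6046 -0.2963  0.1608] psi 4.89 gap 0.0858 F [ 0.5 -0.2 -0.3] tilt [-0.0001 -0.0004]
move x,y,z mm [  1.5  -0.7 135.8] yaw -0.1 rows>= 3 q6 0.97
```

View pics/w1.png

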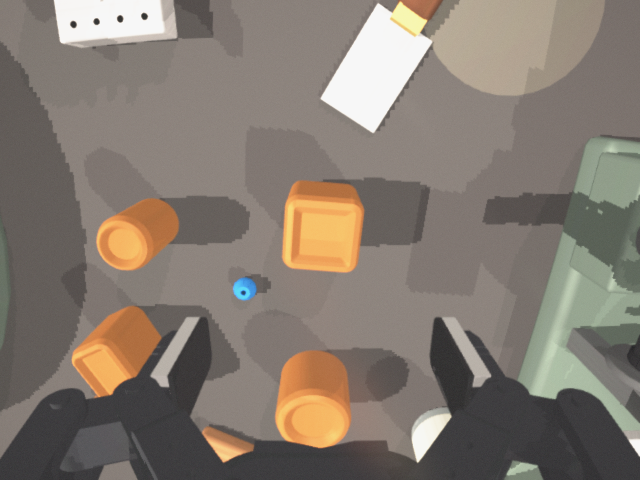

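Run:
```python
from h import *
m=camera_model("wrist"); im=cv2.imread("pics/w1.png")
hsv=cv2.cvtColor(im,cv2.COLOR_BGR2HSV); om=((hsv[...,0]>4)&(hsv[...,0]<24)&(hsv[...,1]>150)&(hsv[...,2]>60)).astype(np.uint8)
n,l,st,c=cv2.connectedComponentsWithStats(om)
for b,x0 in {"square":(.606,-.2955),"small_round":(.588,-.161),"flask":(.4695,-.1425),"wide_round":(.449,-.302)}.items():
    uv=proj(m,[*x0,.03])[0]; i=min([i for i in range(1,n) if st[i,4]>300],key=lambda i:np.hypot(*(c[i]-uv)))
    r=fit([(m,(l==i).astype(float))],b,x0); print(b,st[i],np.round(r,4))
    cv2.polylines(im,[np.round(sil(m,b,r[0],r[1],np.radians(r[2]))).astype(int)],True,(255,0,0),1)
cv2.imwrite("pics/w1v.png",im)
```

```text
square [ 285  181   79   90 3297] [ 0.6078 -0.2972 87.1266  1.1202]
small_round [  99  199   79   70 3431] [ 0.591  -0.1658 12.9527  0.3032]
flask [  73  307   88   90 4487] [ 4.804000e-01 -1.301000e-01  1.342645e+02  5.106000e-01]
wide_round [ 276  351   75   97 4599] [ 0.4472 -0.304  11.8898  0.4355]
```

View pics/w1v.png

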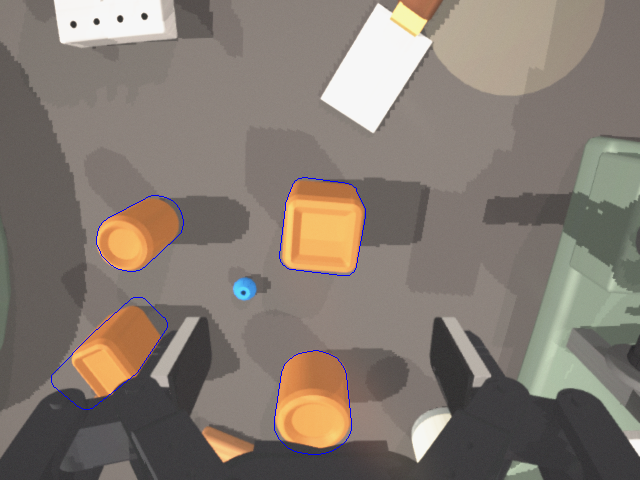

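Call:
move_arm(
  commands=[
    {"x": 1, "y": 0, "z": 45, "yaw": 2},
    {"x": 2, "y": 0, "z": 90, "yaw": 2},
    {"x": 2, "y": 0, "z": 120, "yaw": 2},
    {"x": 2, "y": 0, "z": 132, "yaw": 2},
    {"x": 2, "y": 0, "z": 136, "yaw": 2},
    {"x": 2, "y": 0, "z": 136, "yaw": 2},
    {"x": 2, "y": 0, "z": 136, "yaw": 2},
  ],
)

```text
t: 4.28
ee_pos: [0.6088, -0.2955, 0.0259]
tool_rot: [0.001, 1.0, 0.026, 0.001]
wrist_force: [0.2, 0.0, -0.2]
finger_gap: 0.0856
```

Call:
move_arm(
  commands=[
    {"x": 0, "y": 0, "z": 0},
    {"x": 0, "y": 0, "z": 0},
    {"x": 0, "y": 0, "z": 0},
    {"x": 0, "y": 0, "z": 0},
    {"x": 0, "y": 0, "z": 0},
    {"x": 0, "y": 0, "z": 0},
    {"x": 0, "y": 0, "z": 0},
    {"x": 0, "y": 0, "z": 0},
  ],
  gripper=-1,
  squeeze=40,
)

```text
$.commands[0]: bad value
```

```bash
python3 go.py .606 -.2955 .16 3; python3 -c "
from cell import *;import cv2
cv2.imwrite('pics/w2.png',camera('wrist'))"
```

```text
t 4.28 pos [ 0.6088 -0.2955  0.0259] psi 2.99 gap 0.0856 F [ 0.2  0.  -0.2] tilt [ 0.0024 -0.0014]
move x,y,z mm [-2.500e+00  1.000e-01 -1.341e+02] yaw -0.0 rows>= 3 q6 1.0
```

View pics/w2.png

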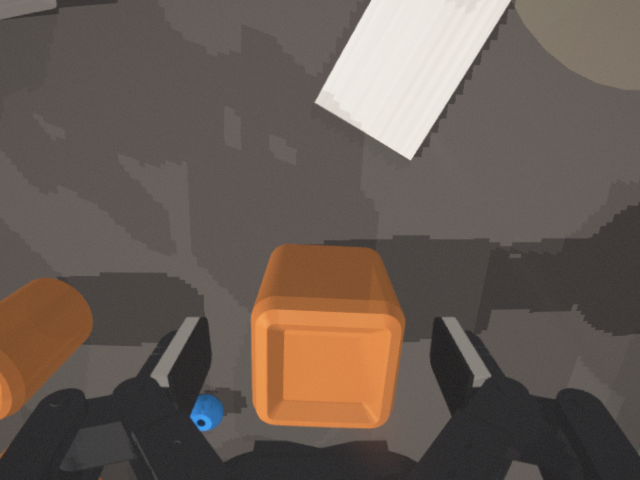

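Call:
move_arm(
  commands=[
    {"x": 0, "y": 0, "z": 0.5, "yaw": 0},
    {"x": 0, "y": 0, "z": 0.5, "yaw": 0},
    {"x": 0, "y": 0, "z": 0.5, "yaw": 0},
    {"x": 0, "y": 0, "z": 0.5, "yaw": 0},
    {"x": 0, "y": 0, "z": 0.5, "yaw": 0},
    {"x": 0, "y": 0, "z": 0.5, "yaw": 0},
    {"x": 0, "y": 0, "z": 0.5, "yaw": 0},
    {"x": 0, "y": 0, "z": 0.5, "yaw": 0},
  ],
  gripper=-1,
  squeeze=40,
)

```text
t: 5.32
ee_pos: [0.6084, -0.2951, 0.0245]
tool_rot: [0.0, 1.0, 0.026, 0.001]
wrist_force: [0.5, -0.6, 5.7]
finger_gap: 0.0518
```

```bash
python3 go.py .606 -.2955 .16 3
```

```text
t 5.33 pos [ 0.6084 -0.2951  0.0245] psi 3.0 gap 0.0518 F [ 0.5 -0.6  5.7] tilt [ 0.0012 -0.0006]
move x,y,z mm [  -2.2    0.3 -135.5] yaw 0.0 rows>= 3 q6 1.0
```

Call:
move_arm(
  commands=[
    {"x": 0, "y": 0, "z": -10, "yaw": 0},
    {"x": 0, "y": 0, "z": -45, "yaw": 0},
    {"x": 0, "y": 0, "z": -95, "yaw": 0},
    {"x": 2, "y": -20, "z": -132, "yaw": 0},
    {"x": 6, "y": -65, "z": -140, "yaw": 0},
    {"x": 10, "y": -120, "z": -140, "yaw": 0},
    {"x": 15, "y": -180, "z": -140, "yaw": 0},
    {"x": 20, "y": -240, "z": -140, "yaw": 0},
    {"x": 25, "y": -300, "z": -140, "yaw": 0},
    {"x": 30, "y": -360, "z": -140, "yaw": 0},
    {"x": 35, "y": -420, "z": -140, "yaw": 0},
    {"x": 40, "y": -480, "z": -140, "yaw": 0},
    {"x": 44, "y": -530, "z": -140, "yaw": 0},
    {"x": 46, "y": -555, "z": -140, "yaw": 0},
    {"x": 46.5, "y": -561, "z": -140, "yaw": 0},
    {"x": 46.5, "y": -561, "z": -140, "yaw": 0},
    {"x": 46.5, "y": -561, "z": -140, "yaw": 0},
    {"x": 46.5, "y": -561, "z": -140, "yaw": 0},
  ],
)

```text
t: 7.58
ee_pos: [0.6252, 0.2662, 0.1639]
tool_rot: [0.0, 1.0, 0.025, -0.0]
wrist_force: [-1.0, -0.4, -1.9]
finger_gap: 0.0518
```

```bash
python3 go.py .6255 .268 .08 3; python3 -c "
from cell import *;import cv2
cv2.imwrite('pics/w3.png',camera('wrist'))
cv2.imwrite('pics/t3.png',camera('top'))"
```

```text
t 7.58 pos [0.6252 0.2662 0.1639] psi 2.89 gap 0.0518 F [-1.  -0.4 -1.9] tilt [-0.0001 -0.0004]
move x,y,z mm [ 0.4 -1.9 83.9] yaw -0.1 rows>= 2 q6 1.86
```

View pics/w3.png

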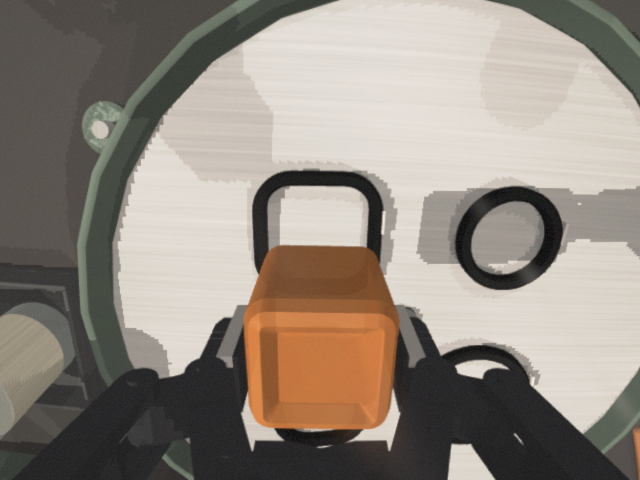

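Run:
```python
from h import *
m=camera_model("wrist"); im=cv2.imread("pics/w3.png")
for (x,y,p),s in (((.6255,.268,3),(.086,.086,.018)),((.629,.137,0),(.074,.074,.037))):
    SH["f"]=s; cv2.polylines(im,[np.round(sil(m,"f",x,y,np.radians(p),.06,.06)).astype(int)],True,(0,0,255),1)
cv2.imwrite("pics/w3v.png",im[120:330,200:620])
```

```text
(no output)
```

View pics/w3v.png

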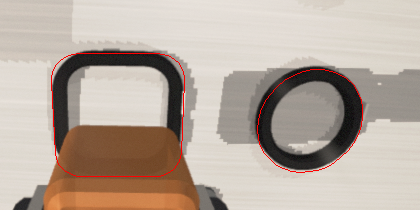

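Call:
move_arm(
  commands=[
    {"x": 0, "y": -1, "z": 40, "yaw": 0},
    {"x": 0, "y": -1, "z": 70, "yaw": 0},
    {"x": 0, "y": -1, "z": 80, "yaw": 0},
    {"x": 0, "y": -1, "z": 84, "yaw": 0},
    {"x": 0, "y": -1, "z": 86, "yaw": 0},
    {"x": 0, "y": -1, "z": 87, "yaw": 0},
    {"x": 0, "y": -1, "z": 87.5, "yaw": 0},
    {"x": 0, "y": -1, "z": 87.5, "yaw": 0},
  ],
)

```text
t: 8.68
ee_pos: [0.6251, 0.2689, 0.0768]
tool_rot: [-0.0, 1.0, 0.026, 0.0]
wrist_force: [-0.4, -0.1, -1.4]
finger_gap: 0.0514
```

```bash
python3 go.py .6255 .267 .075 3; python3 -c "
from cell import *;import cv2
cv2.imwrite('pics/w4.png',camera('wrist'))"
```

```text
t 8.68 pos [0.6251 0.2689 0.0768] psi 3.0 gap 0.0514 F [-0.4 -0.1 -1.4] tilt [0.0007 0.0002]
move x,y,z mm [0.3 1.9 1.8] yaw 0.0 rows>= 1 q6 1.86
```

View pics/w4.png

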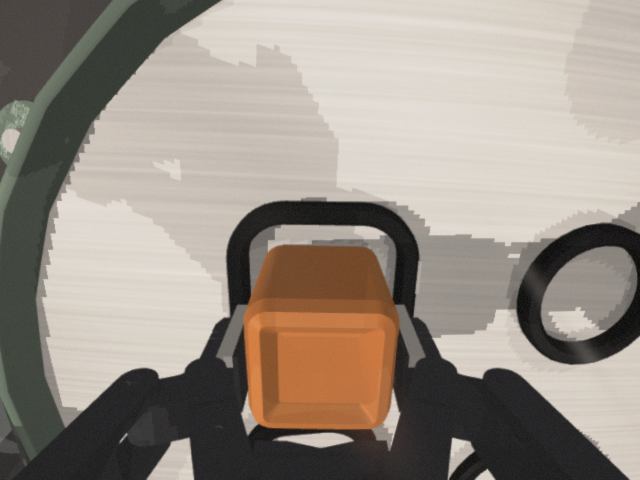

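Call:
move_arm(
  commands=[
    {"x": 0, "y": 1, "z": 0.5, "yaw": 0},
    {"x": 0, "y": 1, "z": 1, "yaw": 0},
    {"x": 0, "y": 1, "z": 1.5, "yaw": 0},
    {"x": 0, "y": 1, "z": 2, "yaw": 0},
    {"x": 0, "y": 1, "z": 2, "yaw": 0},
  ],
)

```text
t: 9.35
ee_pos: [0.625, 0.2678, 0.0745]
tool_rot: [0.0, 1.0, 0.026, 0.0]
wrist_force: [-0.0, -0.3, -0.5]
finger_gap: 0.0516
```

Call:
move_arm(
  commands=[
    {"x": 0, "y": 0, "z": 0.5, "yaw": 0},
    {"x": 0, "y": 0, "z": 1, "yaw": 0},
    {"x": 0, "y": 0, "z": 1, "yaw": 0},
  ],
)

```text
t: 9.72
ee_pos: [0.625, 0.2678, 0.0745]
tool_rot: [-0.0, 1.0, 0.026, 0.0]
wrist_force: [-3.3, -0.8, 5.5]
finger_gap: 0.0515
```

Contact felt (+5.5 N). Open a little first, then fully, then rise.

Call:
move_arm(
  commands=[
    {"x": 0, "y": 0, "z": -0.5, "yaw": 0},
    {"x": 0, "y": 0, "z": -0.5, "yaw": 0},
    {"x": 0, "y": 0, "z": -0.5, "yaw": 0},
    {"x": 0, "y": 0, "z": -0.5, "yaw": 0},
    {"x": 0, "y": 0, "z": -0.5, "yaw": 0},
  ],
  gripper=0.7,
)

```text
t: 10.35
ee_pos: [0.625, 0.2678, 0.0737]
tool_rot: [0.0, 1.0, 0.026, -0.0]
wrist_force: [-0.3, -0.4, 0.2]
finger_gap: 0.0727
```

```bash
python3 go.py .47 -.1425 .165 30; python3 -c "
from cell import *;import cv2
cv2.imwrite('pics/w5.png',camera('wrist'))"
```

```text
t 10.35 pos [0.625  0.2678 0.0737] psi 2.99 gap 0.0727 F [-0.3 -0.4  0.2] tilt [-0.0001 -0.0001]
move x,y,z mm [-176.2  401.6  -91.3] yaw -27.0 rows>= 8 q6 1.86
```

View pics/w5.png

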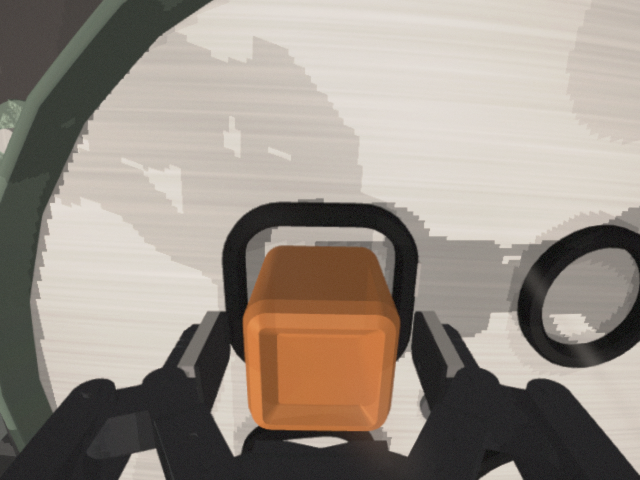

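Call:
move_arm(
  commands=[
    {"x": 0, "y": 0, "z": -30, "yaw": 0},
    {"x": 0, "y": 0, "z": -75, "yaw": 0},
    {"x": -8, "y": 15, "z": -92, "yaw": -2},
    {"x": -28, "y": 65, "z": -92, "yaw": -5},
    {"x": -53, "y": 120, "z": -92, "yaw": -9},
    {"x": -77, "y": 175, "z": -92, "yaw": -13},
    {"x": -102, "y": 232, "z": -92, "yaw": -17},
    {"x": -126, "y": 288, "z": -92, "yaw": -21},
    {"x": -150, "y": 344, "z": -92, "yaw": -25},
    {"x": -170, "y": 388, "z": -92, "yaw": -27},
    {"x": -176, "y": 401, "z": -92, "yaw": -27},
    {"x": -176, "y": 401.5, "z": -92, "yaw": -27},
    {"x": -176, "y": 401.5, "z": -92, "yaw": -27},
    {"x": -176, "y": 401.5, "z": -92, "yaw": -27},
  ],
  gripper=1,
)

```text
t: 12.15
ee_pos: [0.4708, -0.1411, 0.1658]
tool_rot: [-0.0, 0.966, 0.26, 0.0]
wrist_force: [-0.6, 0.3, 0.2]
finger_gap: 0.0855
```

```bash
python3 go.py .47 -.1425 .0245 30
cat > wv.py <<'E'
import sys
from h import *
m=camera_model("wrist"); im=camera("wrist")
a=sys.argv[2:]
for i in range(0,len(a),6):
    n,kind=a[i],a[i+1]; x,y,p,z=map(float,a[i+2:i+6])
    FS={"wide_round":(.096,.096,.048),"small_round":(.074,.074,.037),"square":(.086,.086,.018),"flask":(.112,.076,.020)}
    SB=dict(SH); SH["f"]=FS[n] if kind=="f" else SH[n]
    h=sil(m,"f",x,y,np.radians(p),.06 if kind=="f" else z,.06 if kind=="f" else z+.06)
    cv2.polylines(im,[np.round(h).astype(int)],True,(0,0,255) if kind=="f" else (255,0,0),1)
cv2.imwrite(sys.argv[1],im)
E
python3 wv.py pics/w6.png flask b .47 -.1425 30 0
```

```text
t 12.15 pos [ 0.4708 -0.1411  0.1658] psi 30.1 gap 0.0855 F [-0.6  0.3  0.2] tilt [0.0001 0.0004]
move x,y,z mm [ -1.4   0.9 141.3] yaw 0.1 rows>= 3 q6 0.67
```

View pics/w6.png

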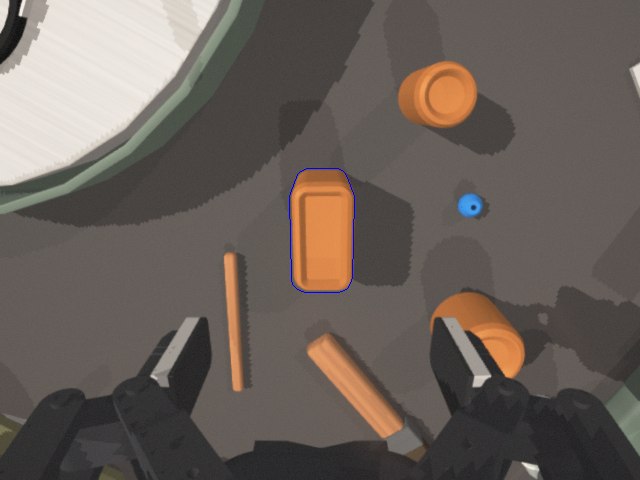

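Run:
```python
from h import *
m=camera_model("wrist"); w=unproj(m,[(229,253),(237,390),(320,340),(470,205)],.008)
p=np.radians(30);d=w[:,:2]-[.47,-.1425]
print(np.round(np.c_[d@[np.cos(p),np.sin(p)],d@[np.sin(p),-np.cos(p)]],3))
```

```text
[[-0.03  -0.076]
 [-0.169 -0.079]
 [-0.112 -0.001]
 [ 0.012  0.118]]
```

Call:
move_arm(
  commands=[
    {"x": -1, "y": 1, "z": 45, "yaw": 0},
    {"x": -1, "y": 1, "z": 90, "yaw": 0},
    {"x": -1, "y": 1, "z": 122, "yaw": 0},
    {"x": -1, "y": 1, "z": 136, "yaw": 0},
    {"x": -1, "y": 1, "z": 140.5, "yaw": 0},
    {"x": -1, "y": 1, "z": 140.5, "yaw": 0},
    {"x": -1, "y": 1, "z": 140.5, "yaw": 0},
  ],
)

```text
t: 13.08
ee_pos: [0.4708, -0.144, 0.0264]
tool_rot: [0.001, 0.966, 0.259, 0.001]
wrist_force: [-0.1, -0.6, 0.6]
finger_gap: 0.0856
```

Call:
move_arm(
  commands=[
    {"x": 0, "y": 0, "z": 0.5, "yaw": 0},
    {"x": 0, "y": 0, "z": 0.5, "yaw": 0},
    {"x": 0, "y": 0, "z": 0.5, "yaw": 0},
    {"x": 0, "y": 0, "z": 0.5, "yaw": 0},
    {"x": 0, "y": 0, "z": 0.5, "yaw": 0},
    {"x": 0, "y": 0, "z": 0.5, "yaw": 0},
    {"x": 0, "y": 0, "z": 0.5, "yaw": 0},
    {"x": 0, "y": 0, "z": 0.5, "yaw": 0},
    {"x": 0, "y": 0, "z": 0.5, "yaw": 0},
  ],
  gripper=-1,
)

```text
t: 14.2
ee_pos: [0.4701, -0.1439, 0.0253]
tool_rot: [0.0, 0.966, 0.259, 0.0]
wrist_force: [-1.9, -0.1, 5.8]
finger_gap: 0.0416
```

```bash
python3 go.py .496 .264 .165 8
```

```text
t 14.2 pos [ 0.4701 -0.1439  0.0253] psi 29.99 gap 0.0416 F [-1.9 -0.1  5.8] tilt [ 0.0006 -0.0002]
move x,y,z mm [ 226.4 -340.2 -139.8] yaw 22.0 rows>= 7 q6 0.66
```

Call:
move_arm(
  commands=[
    {"x": 0, "y": 0, "z": -10, "yaw": 0},
    {"x": 0, "y": 0, "z": -45, "yaw": 0},
    {"x": 0, "y": 0, "z": -95, "yaw": 0},
    {"x": 8, "y": -12, "z": -132, "yaw": 1},
    {"x": 32, "y": -48, "z": -140, "yaw": 3},
    {"x": 62, "y": -94, "z": -140, "yaw": 6},
    {"x": 95, "y": -142, "z": -140, "yaw": 9},
    {"x": 127, "y": -191, "z": -140, "yaw": 12},
    {"x": 159, "y": -239, "z": -140, "yaw": 15},
    {"x": 190, "y": -286, "z": -140, "yaw": 18},
    {"x": 214, "y": -322, "z": -140, "yaw": 21},
    {"x": 224, "y": -337, "z": -140, "yaw": 22},
    {"x": 226, "y": -340, "z": -140, "yaw": 22},
    {"x": 226, "y": -340, "z": -140, "yaw": 22},
    {"x": 226, "y": -340, "z": -140, "yaw": 22},
    {"x": 226, "y": -340, "z": -140, "yaw": 22},
  ],
)

```text
t: 16.2
ee_pos: [0.4956, 0.2627, 0.1649]
tool_rot: [0.0, 0.998, 0.069, -0.0]
wrist_force: [-0.2, -0.2, -1.3]
finger_gap: 0.0415
```

```bash
python3 go.py .496 .264 .078 8;python3 wv.py pics/w7.png flask f .496 .264 8 0 square b .625 .268 3 .05
```

```text
t 16.2 pos [0.4956 0.2627 0.1649] psi 7.92 gap 0.0415 F [-0.2 -0.2 -1.3] tilt [-0.0001 -0.0002]
move x,y,z mm [ 0.6 -1.2 86.9] yaw -0.1 rows>= 2 q6 1.84
```

View pics/w7.png

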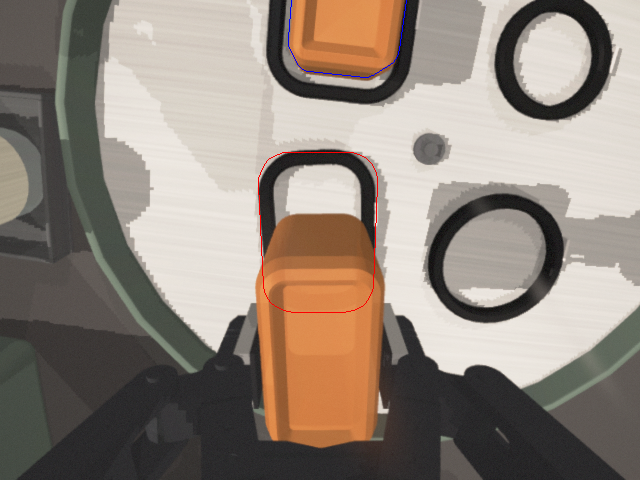

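Call:
move_arm(
  commands=[
    {"x": 1, "y": 0, "z": 40, "yaw": 0},
    {"x": 1, "y": 0, "z": 70, "yaw": 0},
    {"x": 1, "y": 0, "z": 80, "yaw": 0},
    {"x": 1, "y": 0, "z": 84, "yaw": 0},
    {"x": 1, "y": 0, "z": 86, "yaw": 0},
    {"x": 1, "y": 0, "z": 86.5, "yaw": 0},
    {"x": 1, "y": 0, "z": 86.5, "yaw": 0},
  ],
)

```text
t: 17.12
ee_pos: [0.497, 0.2641, 0.079]
tool_rot: [-0.0, 0.998, 0.07, 0.001]
wrist_force: [0.3, -0.4, -2.1]
finger_gap: 0.0415
```

```bash
python3 go.py .496 .263 .075 8;python3 wv.py pics/w8.png
```

```text
t 17.12 pos [0.497  0.2641 0.079 ] psi 8.0 gap 0.0415 F [ 0.3 -0.4 -2.1] tilt [0.0013 0.0006]
move x,y,z mm [-1.2  0.9  4. ] yaw 0.0 rows>= 1 q6 1.84
```

View pics/w8.png

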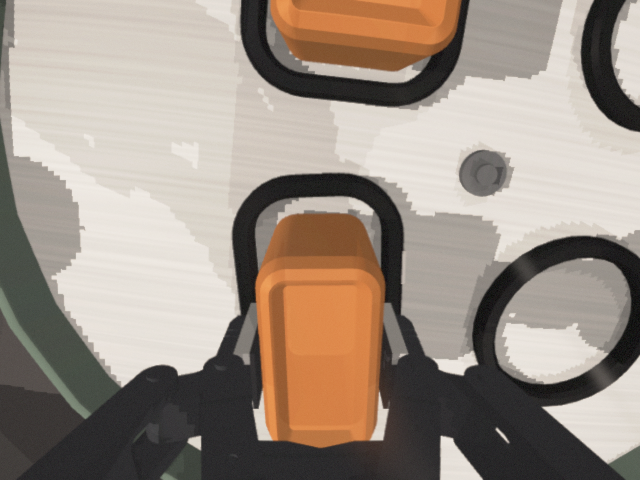

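Call:
move_arm(
  commands=[
    {"x": 0, "y": 0, "z": 1, "yaw": 0},
    {"x": 0, "y": 0, "z": 2, "yaw": 0},
    {"x": 0, "y": 0, "z": 2.5, "yaw": 0},
    {"x": 0, "y": 0, "z": 3, "yaw": 0},
    {"x": 0, "y": 0, "z": 3.5, "yaw": 0},
    {"x": 0, "y": 0, "z": 3.5, "yaw": 0},
  ],
)

```text
t: 17.92
ee_pos: [0.4965, 0.2639, 0.0753]
tool_rot: [-0.0, 0.998, 0.07, 0.0]
wrist_force: [-2.2, -1.2, 5.1]
finger_gap: 0.0413
```

Contact at the expected height; release.

Call:
move_arm(
  commands=[
    {"x": 0, "y": 0, "z": -0.2, "yaw": 0},
    {"x": 0, "y": 0, "z": -0.2, "yaw": 0},
    {"x": 0, "y": 0, "z": -0.2, "yaw": 0},
    {"x": 0, "y": 0, "z": -0.2, "yaw": 0},
    {"x": 0, "y": 0, "z": -0.2, "yaw": 0},
  ],
  gripper=0.5,
)

```text
t: 18.55
ee_pos: [0.4966, 0.2639, 0.0749]
tool_rot: [-0.0, 0.998, 0.07, -0.0]
wrist_force: [-0.3, -0.1, 0.5]
finger_gap: 0.0645
```

```bash
python3 go.py .5885 -.161 .165 8;python3 wv.py pics/w9.png
```

```text
t 18.55 pos [0.4966 0.2639 0.0749] psi 7.99 gap 0.0645 F [-0.3 -0.1  0.5] tilt [-0.  0.]
move x,y,z mm [ 31.9 433.5 -90.1] yaw -0.0 rows>= 8 q6 1.84
```

View pics/w9.png

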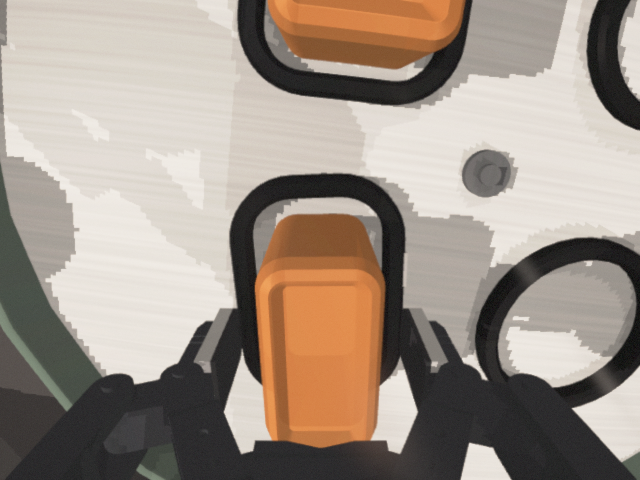

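The flask stands in its frame. Next is the small round base.

Call:
move_arm(
  commands=[
    {"x": 0, "y": 0, "z": -30, "yaw": 0},
    {"x": 0, "y": 0, "z": -75, "yaw": 0},
    {"x": 1, "y": 14, "z": -90, "yaw": 0},
    {"x": 5, "y": 60, "z": -90, "yaw": 0},
    {"x": 9, "y": 120, "z": -90, "yaw": 0},
    {"x": 13, "y": 180, "z": -90, "yaw": 0},
    {"x": 18, "y": 240, "z": -90, "yaw": 0},
    {"x": 22, "y": 300, "z": -90, "yaw": 0},
    {"x": 26, "y": 360, "z": -90, "yaw": 0},
    {"x": 30, "y": 410, "z": -90, "yaw": 0},
    {"x": 32, "y": 430, "z": -90, "yaw": 0},
    {"x": 32, "y": 433, "z": -90, "yaw": 0},
    {"x": 32, "y": 433, "z": -90, "yaw": 0},
    {"x": 32, "y": 433, "z": -90, "yaw": 0},
  ],
  gripper=1,
)

```text
t: 20.35
ee_pos: [0.588, -0.1587, 0.1649]
tool_rot: [-0.0, 0.998, 0.071, -0.0]
wrist_force: [0.4, -0.1, 0.5]
finger_gap: 0.0855
```

```bash
python3 go.py .5885 -.161 .025 8;python3 wv.py pics/w10.png small_round b .5885 -.161 0 0 wide_round b .449 -.3015 0 0
```

```text
t 20.35 pos [ 0.588  -0.1587  0.1649] psi 8.1 gap 0.0855 F [ 0.4 -0.1  0.5] tilt [-0.0007  0.0007]
move x,y,z mm [  0.2   2.5 139.9] yaw 0.1 rows>= 3 q6 1.1
```

View pics/w10.png

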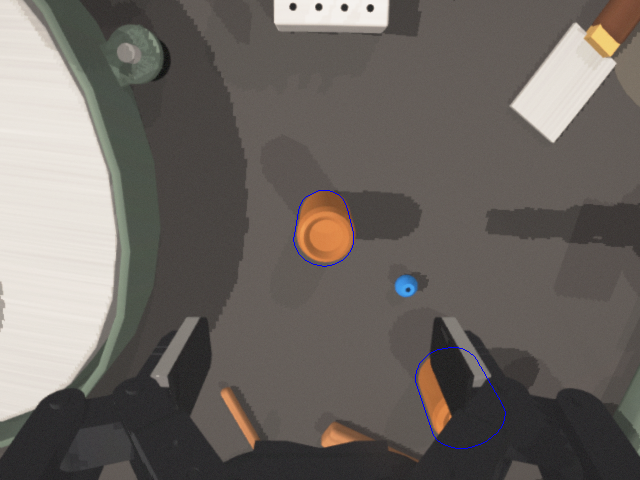

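Call:
move_arm(
  commands=[
    {"x": 0, "y": 2, "z": 45, "yaw": 0},
    {"x": 0, "y": 2.5, "z": 90, "yaw": 0},
    {"x": 0, "y": 2.5, "z": 122, "yaw": 0},
    {"x": 0, "y": 2.5, "z": 136, "yaw": 0},
    {"x": 0, "y": 2.5, "z": 139.5, "yaw": 0},
    {"x": 0, "y": 2.5, "z": 139.5, "yaw": 0},
    {"x": 0, "y": 2.5, "z": 139.5, "yaw": 0},
  ],
)

```text
t: 21.28
ee_pos: [0.59, -0.1633, 0.0269]
tool_rot: [0.001, 0.998, 0.07, 0.001]
wrist_force: [0.1, -2.1, 0.4]
finger_gap: 0.0856
```

Call:
move_arm(
  commands=[
    {"x": 0, "y": 0, "z": 0.5, "yaw": 0},
    {"x": 0, "y": 0, "z": 0.5, "yaw": 0},
    {"x": 0, "y": 0, "z": 0.5, "yaw": 0},
    {"x": 0, "y": 0, "z": 0.5, "yaw": 0},
    {"x": 0, "y": 0, "z": 0.5, "yaw": 0},
    {"x": 0, "y": 0, "z": 0.5, "yaw": 0},
    {"x": 0, "y": 0, "z": 0.5, "yaw": 0},
    {"x": 0, "y": 0, "z": 0.5, "yaw": 0},
    {"x": 0, "y": 0, "z": 0.5, "yaw": 0},
  ],
  gripper=-1,
)

```text
t: 22.4
ee_pos: [0.5892, -0.1632, 0.0255]
tool_rot: [0.0, 0.998, 0.07, 0.0]
wrist_force: [-1.4, 0.1, 5.1]
finger_gap: 0.0389
```

```bash
python3 go.py .629 .1365 .165 8; python3 wv.py pics/w11.png
```

```text
t 22.4 pos [ 0.5892 -0.1632  0.0255] psi 7.99 gap 0.0389 F [-1.4  0.1  5.1] tilt [ 0.0008 -0.0003]
move x,y,z mm [  81.2 -291.1 -139.6] yaw -0.0 rows>= 6 q6 1.09
```

View pics/w11.png

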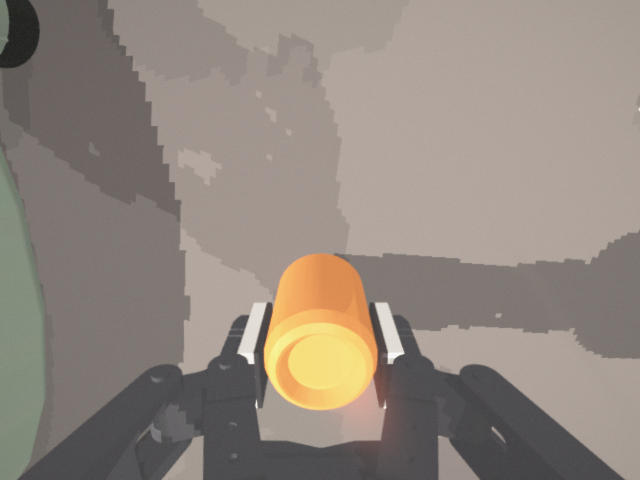

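Call:
move_arm(
  commands=[
    {"x": 0, "y": 0, "z": -10, "yaw": 0},
    {"x": 0, "y": 0, "z": -45, "yaw": 0},
    {"x": 0, "y": 0, "z": -95, "yaw": 0},
    {"x": 4, "y": -14, "z": -132, "yaw": 0},
    {"x": 16, "y": -58, "z": -140, "yaw": 0},
    {"x": 31, "y": -110, "z": -140, "yaw": 0},
    {"x": 46, "y": -165, "z": -140, "yaw": 0},
    {"x": 61, "y": -220, "z": -140, "yaw": 0},
    {"x": 74, "y": -266, "z": -140, "yaw": 0},
    {"x": 80, "y": -286, "z": -140, "yaw": 0},
    {"x": 81, "y": -291, "z": -140, "yaw": 0},
    {"x": 81, "y": -291, "z": -140, "yaw": 0},
    {"x": 81, "y": -291, "z": -140, "yaw": 0},
    {"x": 81, "y": -291, "z": -140, "yaw": 0},
  ],
)

```text
t: 24.2
ee_pos: [0.6286, 0.1351, 0.1651]
tool_rot: [0.0, 0.998, 0.069, -0.0]
wrist_force: [0.0, 0.3, -0.6]
finger_gap: 0.0387
```

```bash
python3 go.py .629 .1365 .08 8;python3 wv.py pics/w12.png small_round f .629 .1365 0 0
```

```text
t 24.2 pos [0.6286 0.1351 0.1651] psi 7.9 gap 0.0387 F [ 0.   0.3 -0.6] tilt [-0.0001 -0.0003]
move x,y,z mm [ 0.6 -1.4 85.1] yaw -0.1 rows>= 2 q6 1.58
```

View pics/w12.png

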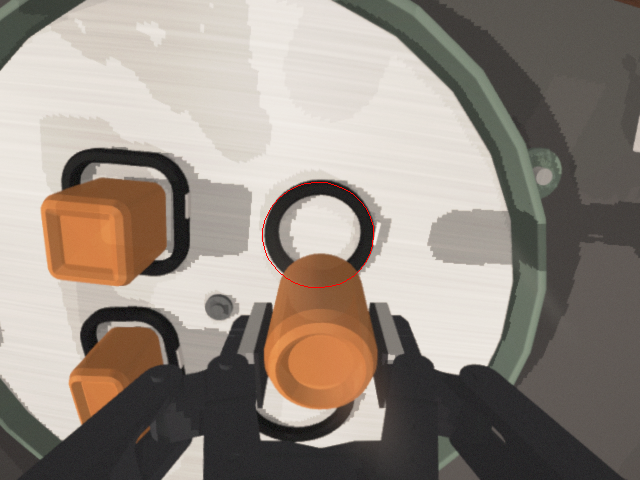

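Call:
move_arm(
  commands=[
    {"x": 1, "y": 0, "z": 40, "yaw": 0},
    {"x": 1, "y": 0, "z": 70, "yaw": 0},
    {"x": 1, "y": 0, "z": 80, "yaw": 0},
    {"x": 1, "y": 0, "z": 84, "yaw": 0},
    {"x": 1, "y": 0, "z": 86, "yaw": 0},
    {"x": 1, "y": 0, "z": 86.5, "yaw": 0},
    {"x": 1, "y": 0, "z": 86.5, "yaw": 0},
  ],
)

```text
t: 25.12
ee_pos: [0.6301, 0.1367, 0.0793]
tool_rot: [-0.0, 0.998, 0.07, 0.001]
wrist_force: [1.0, -0.0, -1.3]
finger_gap: 0.039
```

```bash
python3 go.py .629 .1365 .0755 8;python3 wv.py pics/w13.png
```

```text
t 25.12 pos [0.6301 0.1367 0.0793] psi 8.0 gap 0.039 F [ 1.  -0.  -1.3] tilt [0.0015 0.0002]
move x,y,z mm [-1.1  0.1  3.8] yaw -0.0 rows>= 1 q6 1.58
```

View pics/w13.png

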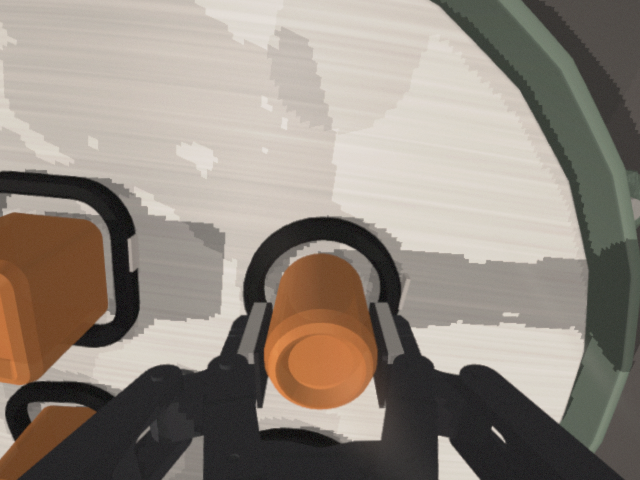

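Call:
move_arm(
  commands=[
    {"x": 0, "y": 0, "z": 1, "yaw": 0},
    {"x": 0, "y": 0, "z": 2, "yaw": 0},
    {"x": 0, "y": 0, "z": 2.5, "yaw": 0},
    {"x": 0, "y": 0, "z": 3, "yaw": 0},
    {"x": 0, "y": 0, "z": 3.5, "yaw": 0},
    {"x": 0, "y": 0, "z": 3.5, "yaw": 0},
  ],
)

```text
t: 25.92
ee_pos: [0.6295, 0.1366, 0.0755]
tool_rot: [0.0, 0.998, 0.07, 0.0]
wrist_force: [-1.4, 0.1, 4.5]
finger_gap: 0.0392
```

Call:
move_arm(
  commands=[
    {"x": 0, "y": 0, "z": -0.2, "yaw": 0},
    {"x": 0, "y": 0, "z": -0.2, "yaw": 0},
    {"x": 0, "y": 0, "z": -0.2, "yaw": 0},
    {"x": 0, "y": 0, "z": -0.2, "yaw": 0},
    {"x": 0, "y": 0, "z": -0.2, "yaw": 0},
  ],
  gripper=0.5,
)

```text
t: 26.55
ee_pos: [0.6296, 0.1366, 0.0751]
tool_rot: [0.0, 0.998, 0.07, -0.0]
wrist_force: [0.4, -0.4, -0.1]
finger_gap: 0.064
```

```bash
python3 go.py .449 -.302 .165 8;python3 wv.py pics/w14.png
```

```text
t 26.55 pos [0.6296 0.1366 0.0751] psi 8.0 gap 0.064 F [ 0.4 -0.4 -0.1] tilt [-0.0001 -0.    ]
move x,y,z mm [-239.9  409.2  -89.8] yaw -0.0 rows>= 8 q6 1.58
```

View pics/w14.png

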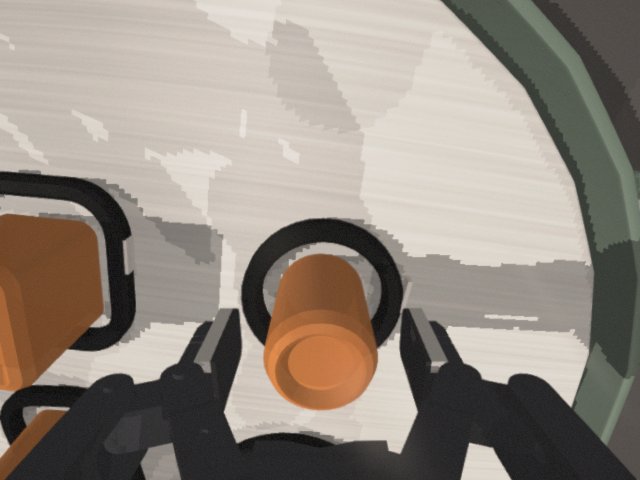

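Call:
move_arm(
  commands=[
    {"x": 0, "y": 0, "z": -30, "yaw": 0},
    {"x": 0, "y": 0, "z": -75, "yaw": 0},
    {"x": -8, "y": 14, "z": -90, "yaw": 0},
    {"x": -30, "y": 51, "z": -90, "yaw": 0},
    {"x": -60, "y": 102, "z": -90, "yaw": 0},
    {"x": -90, "y": 153, "z": -90, "yaw": 0},
    {"x": -120, "y": 205, "z": -90, "yaw": 0},
    {"x": -150, "y": 256, "z": -90, "yaw": 0},
    {"x": -180, "y": 307, "z": -90, "yaw": 0},
    {"x": -210, "y": 358, "z": -90, "yaw": 0},
    {"x": -232, "y": 396, "z": -90, "yaw": 0},
    {"x": -239, "y": 407, "z": -90, "yaw": 0},
    {"x": -240, "y": 409, "z": -90, "yaw": 0},
    {"x": -240, "y": 409, "z": -90, "yaw": 0},
    {"x": -240, "y": 409, "z": -90, "yaw": 0},
  ],
  gripper=1,
)

```text
t: 28.48
ee_pos: [0.4492, -0.3004, 0.1651]
tool_rot: [-0.0, 0.998, 0.071, -0.0]
wrist_force: [0.2, -0.0, 0.7]
finger_gap: 0.0853
```

```bash
python3 go.py .449 -.302 .025 8;python3 wv.py pics/w15.png wide_round b .449 -.302 0 0
```

```text
t 28.48 pos [ 0.4492 -0.3004  0.1651] psi 8.1 gap 0.0853 F [ 0.2 -0.   0.7] tilt [-0.0002  0.0006]
move x,y,z mm [ -0.4   1.6 140.1] yaw 0.1 rows>= 3 q6 0.76
```

View pics/w15.png

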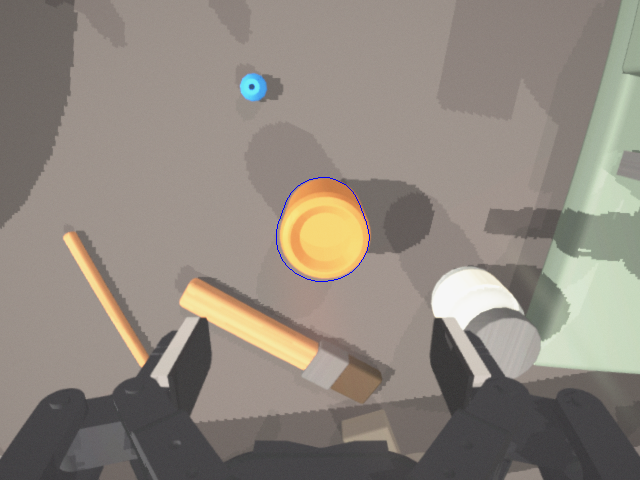

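Run:
```python
from h import *
m=camera_model("wrist"); 
p=np.radians(8)
for uvs,z in (([(190,283),(182,300),(250,350)],.012),([(434,290),(434,290),(455,270),(510,310)],0.0),([(470,345),(505,308),(538,345)],.06)):
    w=unproj(m,uvs,z); d=w[:,:2]-[.449,-.302]
    print(np.round(np.c_[w[:,:2],d@[np.cos(p),np.sin(p)],d@[np.sin(p),-np.cos(p)]],3))
mt=camera_model("top"); w=unproj(mt,[(533,367),(549,348),(557,384)],.0); d=w[:,:2]-[.449,-.302]
print(np.round(np.c_[w[:,:2],d@[np.cos(p),np.sin(p)],d@[np.sin(p),-np.cos(p)]],3))
```

```text
[[ 0.379 -0.201 -0.056 -0.11 ]
 [ 0.361 -0.194 -0.072 -0.119]
 [ 0.32  -0.256 -0.121 -0.063]]
[[ 0.396 -0.409 -0.067  0.098]
 [ 0.396 -0.409 -0.067  0.098]
 [ 0.417 -0.422 -0.048  0.115]
 [ 0.386 -0.483 -0.088  0.171]]
[[ 0.382 -0.424 -0.084  0.111]
 [ 0.415 -0.441 -0.053  0.133]
 [ 0.388 -0.478 -0.085  0.165]]
[[ 0.393 -0.411 -0.071  0.1  ]
 [ 0.427 -0.444 -0.041  0.137]
 [ 0.363 -0.451 -0.106  0.136]]
```

Call:
move_arm(
  commands=[
    {"x": 0, "y": 1, "z": 45, "yaw": 0},
    {"x": 0, "y": 1, "z": 90, "yaw": 0},
    {"x": 0, "y": 1, "z": 122, "yaw": 0},
    {"x": 0, "y": 1, "z": 136, "yaw": 0},
    {"x": 0, "y": 1, "z": 139.5, "yaw": 0},
    {"x": 0, "y": 1, "z": 139.5, "yaw": 0},
    {"x": 0, "y": 1, "z": 139.5, "yaw": 0},
  ],
)

```text
t: 29.4
ee_pos: [0.4498, -0.3034, 0.0269]
tool_rot: [0.001, 0.998, 0.07, 0.001]
wrist_force: [-0.1, 0.3, 1.4]
finger_gap: 0.0854
```

Call:
move_arm(
  commands=[
    {"x": 0, "y": 0, "z": 0.5, "yaw": 0},
    {"x": 0, "y": 0, "z": 0.5, "yaw": 0},
    {"x": 0, "y": 0, "z": 0.5, "yaw": 0},
    {"x": 0, "y": 0, "z": 0.5, "yaw": 0},
    {"x": 0, "y": 0, "z": 0.5, "yaw": 0},
    {"x": 0, "y": 0, "z": 0.5, "yaw": 0},
    {"x": 0, "y": 0, "z": 0.5, "yaw": 0},
    {"x": 0, "y": 0, "z": 0.5, "yaw": 0},
  ],
  gripper=-1,
)

```text
t: 30.4
ee_pos: [0.4494, -0.3032, 0.0262]
tool_rot: [0.001, 0.998, 0.07, 0.001]
wrist_force: [-0.6, 0.8, 5.9]
finger_gap: 0.0607
```

```bash
python3 go.py .494 .138 .165 8; python3 wv.py pics/w16.png
```

```text
t 30.4 pos [ 0.4494 -0.3032  0.0262] psi 7.99 gap 0.0607 F [-0.6  0.8  5.9] tilt [ 0.0013 -0.0011]
move x,y,z mm [ 105.7 -430.5 -139.2] yaw -0.0 rows>= 8 q6 0.76
```

View pics/w16.png

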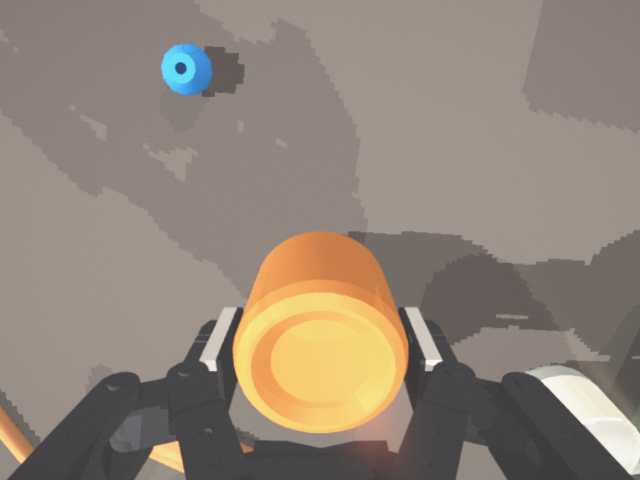

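Call:
move_arm(
  commands=[
    {"x": 0, "y": 0, "z": -10, "yaw": 0},
    {"x": 0, "y": 0, "z": -45, "yaw": 0},
    {"x": 0, "y": 0, "z": -95, "yaw": 0},
    {"x": 3, "y": -12, "z": -132, "yaw": 0},
    {"x": 12, "y": -50, "z": -140, "yaw": 0},
    {"x": 26, "y": -107, "z": -140, "yaw": 0},
    {"x": 40, "y": -165, "z": -140, "yaw": 0},
    {"x": 54, "y": -222, "z": -140, "yaw": 0},
    {"x": 68, "y": -280, "z": -140, "yaw": 0},
    {"x": 82, "y": -337, "z": -140, "yaw": 0},
    {"x": 95, "y": -388, "z": -140, "yaw": 0},
    {"x": 103, "y": -420, "z": -140, "yaw": 0},
    {"x": 105.5, "y": -429, "z": -140, "yaw": 0},
    {"x": 105.5, "y": -430, "z": -140, "yaw": 0},
    {"x": 105.5, "y": -430, "z": -140, "yaw": 0},
    {"x": 105.5, "y": -430, "z": -140, "yaw": 0},
  ],
)

```text
t: 32.45
ee_pos: [0.4934, 0.1365, 0.1652]
tool_rot: [0.0, 0.998, 0.069, -0.0]
wrist_force: [0.5, 0.6, -1.5]
finger_gap: 0.061
```

```bash
python3 go.py .494 .138 .08 8;python3 wv.py pics/w17.png wide_round f .494 .138 0 0
```

```text
t 32.45 pos [0.4934 0.1365 0.1652] psi 7.9 gap 0.061 F [ 0.5  0.6 -1.5] tilt [-0.0003 -0.0003]
move x,y,z mm [ 0.8 -1.4 85.2] yaw -0.1 rows>= 2 q6 1.62
```

View pics/w17.png

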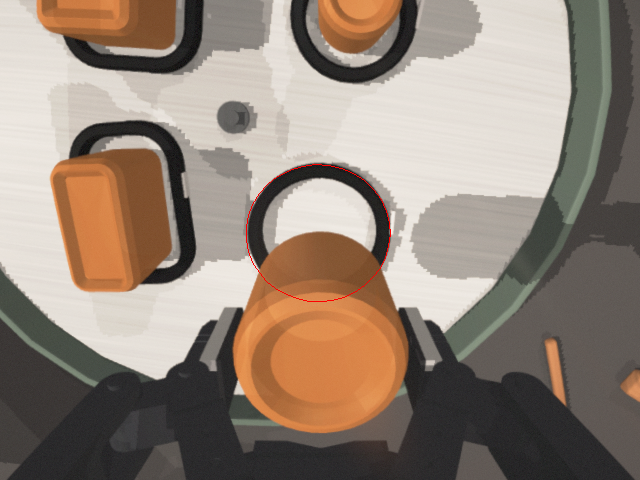

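Call:
move_arm(
  commands=[
    {"x": 1, "y": 0, "z": 40, "yaw": 0},
    {"x": 1, "y": 0, "z": 70, "yaw": 0},
    {"x": 1, "y": 0, "z": 80, "yaw": 0},
    {"x": 1, "y": 0, "z": 84, "yaw": 0},
    {"x": 1, "y": 0, "z": 85.5, "yaw": 0},
    {"x": 1, "y": 0, "z": 85.5, "yaw": 0},
    {"x": 1, "y": 0, "z": 85.5, "yaw": 0},
  ],
)

```text
t: 33.38
ee_pos: [0.4951, 0.138, 0.0804]
tool_rot: [-0.0, 0.998, 0.07, 0.001]
wrist_force: [-0.1, -0.2, -1.2]
finger_gap: 0.0607
```

```bash
python3 go.py .494 .1375 .0762 8;python3 wv.py pics/w18.png
```

```text
t 33.38 pos [0.4951 0.138  0.0804] psi 8.0 gap 0.0607 F [-0.1 -0.2 -1.2] tilt [0.0015 0.0003]
move x,y,z mm [-1.2  0.3  4.2] yaw 0.0 rows>= 1 q6 1.62
```

View pics/w18.png

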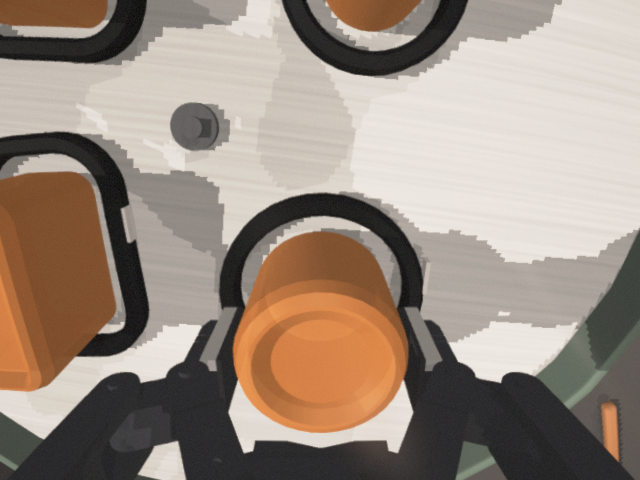

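Call:
move_arm(
  commands=[
    {"x": 0, "y": 0, "z": 1, "yaw": 0},
    {"x": 0, "y": 0, "z": 2, "yaw": 0},
    {"x": 0, "y": 0, "z": 2.5, "yaw": 0},
    {"x": 0, "y": 0, "z": 3, "yaw": 0},
    {"x": 0, "y": 0, "z": 3.5, "yaw": 0},
    {"x": 0, "y": 0, "z": 3.5, "yaw": 0},
  ],
)

```text
t: 34.17
ee_pos: [0.4946, 0.1379, 0.0763]
tool_rot: [-0.0, 0.998, 0.07, -0.0]
wrist_force: [-0.8, -1.2, -0.7]
finger_gap: 0.0612
```

Call:
move_arm(
  commands=[
    {"x": 0, "y": 0, "z": 0.5, "yaw": 0},
    {"x": 0, "y": 0, "z": 1, "yaw": 0},
    {"x": 0, "y": 0, "z": 1, "yaw": 0},
  ],
)

```text
t: 34.55
ee_pos: [0.4945, 0.1379, 0.0762]
tool_rot: [-0.0, 0.998, 0.07, 0.0]
wrist_force: [-2.2, 0.6, 8.0]
finger_gap: 0.0608
```

Contact. Release.

Call:
move_arm(
  commands=[
    {"x": 0, "y": 0, "z": -0.5, "yaw": 0},
    {"x": 0, "y": 0, "z": -0.5, "yaw": 0},
    {"x": 0, "y": 0, "z": -0.5, "yaw": 0},
    {"x": 0, "y": 0, "z": -0.5, "yaw": 0},
    {"x": 0, "y": 0, "z": -0.5, "yaw": 0},
  ],
  gripper=0.9,
)

```text
t: 35.17
ee_pos: [0.4946, 0.1378, 0.0756]
tool_rot: [0.0, 0.998, 0.07, -0.0]
wrist_force: [0.3, -0.5, -0.4]
finger_gap: 0.0818
```

Call:
move_arm(
  commands=[
    {"x": 0, "y": 0, "z": -15, "yaw": 0},
    {"x": 0, "y": 0, "z": -50, "yaw": 0},
    {"x": 0, "y": 0, "z": -95, "yaw": 0},
    {"x": 0, "y": 50, "z": -115, "yaw": 0},
    {"x": -10, "y": 110, "z": -115, "yaw": 0},
    {"x": -20, "y": 170, "z": -115, "yaw": 0},
    {"x": -30, "y": 230, "z": -115, "yaw": 0},
    {"x": -40, "y": 290, "z": -115, "yaw": 0},
    {"x": -45, "y": 340, "z": -115, "yaw": 0},
    {"x": -50, "y": 370, "z": -115, "yaw": 0},
    {"x": -50, "y": 370, "z": -115, "yaw": 0},
    {"x": -50, "y": 370, "z": -115, "yaw": 0},
  ],
)

```text
t: 36.67
ee_pos: [0.4963, -0.2348, 0.1912]
tool_rot: [-0.0, 0.998, 0.07, 0.0]
wrist_force: [-0.5, 0.1, 1.0]
finger_gap: 0.0808
```

Run:
```python
from h import *
t=camera("top");s=camera("scene")
for n,im in(("top",t),("scene",s)):
    m=camera_model(n)
    for b,x,y,p in(("square",.625,.268,3),("flask",.4965,.264,8),("small_round",.6295,.1366,0),("wide_round",.4945,.138,0)):
        cv2.polylines(im,[np.round(sil(m,b,x,y,np.radians(p),.05,.11)).astype(int)],True,(255,0,0),1)
cv2.imwrite("pics/end.png",np.vstack([cv2.resize(t[140:400,50:550],(750,390))[:300],cv2.resize(s[150:330,120:600],(750,281))]))
for q,z in(("bead_mid",.0075),("burr_holder_mid",.013)):
  for n in("top","scene"):
    for p in pinpoint(n,q)[:1]: print(q,n,np.round(unproj(camera_model(n),p["at"],z)[0],4))
print(state()["t"],state()["ee_pos"],state()["wrist_force"])
```

```text
bead_mid top [0.6367 0.2902 0.0075]
bead_mid scene [ 0.5472 -0.2355  0.0075]
burr_holder_mid top [ 0.7434 -0.1437  0.013 ]
burr_holder_mid scene [ 0.7434 -0.1453  0.013 ]
36.975 [ 0.49662139 -0.23445574  0.19084463] [-0.1858711   0.06885671 -0.19665765]
```

View pics/end.png

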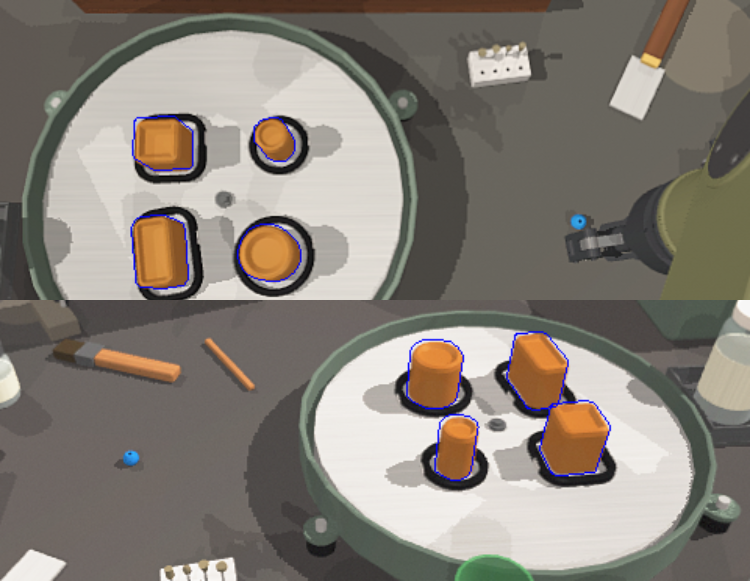

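All four bases stand upright in their frames. The bead and burr holder show where they were; the top network's bead hit on the plate is false, since the bead is plainly visible on the bench.

```bash
python3 -c "
from cell import *
print(sign_off())"
```

```text
the job is handed in; nothing more can be done
None
```

All four amber bases now stand rim down inside their own frames, and I handed the job in at about 37 s of the 112 s allowed. I placed them in the order square, flask, small round, wide round. Each was lowered in steps of 1 mm or less until I felt it touch the plate (4.5–8 N), then released.

- **Placement:** the final top and scene pictures match the outlines of all four bases standing upright on the plate at their frame centres, to within a few millimetres. The gripper is clear of everything, with wrist force near zero.
- **Bead and burr holder:** the burr holder measures where it did at the start, within a few millimetres. The scene camera puts the bead within about 3 mm of its first position.
- **One disagreement:** the last top-camera detection put the bead on the plate. I took it as false, because the bead is plainly visible in its old place on the bench in both pictures.

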